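# Put the tailor's shears back together on their pivot stud

### The job

Reassemble the tailor's shears: put the loose half onto the half held in the vice, crossed wide open, nudging it gently until its hole drops over the pivot stud and it lies fully home. Then let go of it and swing its handle round the stud until the shears are fully closed against the rubber stop. Force nothing, as the ground faces and the stud mark easily, and leave the other things on the table where they are.

Things in the scene. Friction and masses are not known exactly. Their poses are not given: they have to be found in the camera images.
- clamp (a point): Vice: midway along and midway between its jaws, level with the upward face of the clamped shear half (52 mm over the table). x along the jaws to that half's tip, y to the fixed jaw, z up. The half's brass stud is upright, 8 mm across, 12 mm high above this face, top chamfered 1.3 mm. The half was clamped by eye: its stud stands at y = 0 but anywhere from x = +4 to +22 mm, not measured
- vice: Small blue bench vice fixed to the table, with one shear half clamped in it; origin 50 mm below point clamp, same axes. The clamped half lies along x, face up: shank 20 mm wide, 62 mm either way of the stud, blade tip 140 mm ahead (+x) of the stud, black handle 140 mm behind it, bow on the -y side, at most 1 mm above the face; a rubber stop on it rises 5 mm. It does not slip if treated gently
- jaw_edge (a point): Middle of the fixed jaw's outer top edge, 31 mm to +y of point clamp and 2.5 mm below it; same axes. The jaws are 76 mm long in x and reach from this edge to 38 mm on the -y side of point clamp; all else of the vice is lower. Further to +y there is only the mat, so the loose half's handle and the fingers find room there while it is put on crossed open
- half_hole (a point): Centre of the loose half's pivot hole (9 mm wide, right through, no chamfer), half-way up the 7 mm thick, 32 mm wide boss. x along it to the tip, z up. Steel, black handle, 280 mm long, about 0.2 kg, balances within 8 mm of the hole; lies inner face down, as it must on the stud. Fully home, this point is 3.5 mm above the clamped half's face and the stud sticks out 5 mm above the half
- half_grip (a point): Place to grasp the loose half from above: middle of its shank, half-way up, 50 mm behind the hole (at x = -50 mm from point half_hole). Parallel sides, 20 mm apart in y, straight for 12 mm either way in x; 7 mm thick, lying flat on a mat 2 mm thick
- half_tip (a point): Tip of the loose half's blade, half-way up: from point half_hole 140 mm in x and 9.5 mm in y. Put on crossed open, this tip points to -y of point clamp; closed, it points to +x, next to the clamped half's tip
- half_bow (a point): Middle of the loose half's finger bow, 108 mm behind point half_hole and 20 mm to its +y: an oval ring of 9 mm round bar, 63 mm long (x), 47 mm wide (y) over all, top 9 mm above the underside. To close, this handle swings anticlockwise seen from above, from +y to -x of point clamp, until it meets a rubber stop 74 mm behind the stud, just as both halves lie parallel
- half: The loose shear half as a whole; origin under its hole, on its underside, axes as point half_hole
- screwdriver: Bystander: small screwdriver with amber handle, 170 mm long; origin at the centre of its underside
- weight: Bystander: dark cast-iron pattern weight, 68 mm across, 36 mm high with its knob; origin at the centre of its underside
- spool: Bystander: wooden spool of navy thread, 32 mm across, 50 mm high; origin at the centre of its underside
- cone: Bystander: rust-red cone of thread, 60 mm across at the foot, 94 mm high; origin at the centre of its underside
- saucer: Bystander: white saucer, 116 mm across, 18 mm high; origin at the centre of its underside
- chalk: Bystander: pale blue flat piece of tailor's chalk, 52 x 40 x 8 mm; origin at the centre of its underside
- dish: Bystander: round dark steel parts dish, 80 mm across, 18 mm high, with the brass pivot nut and a washer in it; origin at the centre of its underside
- oil: Bystander: small clear oil bottle with red cap, 38 mm across, 100 mm high; origin at the centre of its underside

How it is judged:
On the way, in this order (a step that is already met when the one before it is completed fails the run):
1. the loose half lies home on the stud, crossed open by at least 35 degrees (z of half_hole in the frame of clamp between 0.002 and 0.0052 m and y of half_hole in the frame of clamp between -0.004 and 0.004 m and x of half_hole in the frame of clamp between 0.0015 and 0.0245 m and angle between half_hole's own z axis and vertical below 0.07 rad and angle between the x axis of half_hole and the x axis of clamp, either way round above 0.61 rad), for 0.2 s.
2. the shears are swung closed (z of half_hole in the frame of clamp between 0.002 and 0.0052 m and y of half_hole in the frame of clamp between -0.004 and 0.004 m and x of half_hole in the frame of clamp between 0.0015 and 0.0245 m and angle between half_hole's own z axis and vertical below 0.07 rad and angle between the x axis of half_hole and the x axis of clamp, either way round below 0.06 rad), for 0.2 s.
At the end, for the whole second after the job is handed in: The loose half lies home on the stud: its hole within 4 mm of the jaws' middle line, 1.5 to 24.5 mm ahead of the jaws' middle along them and within 1.7 mm of its seated height, level within 4 degrees, parallel to the clamped half within 3.4 degrees with the blade tips together; released and at rest (all of step 2 and x of half_tip in the frame of clamp above 0.11 m and linear speed of half below 0.02 m/s); the robot touches nothing.
It fails at once if the loose half is pressed against the vice or the clamped half with more than 20 N (contact force between half and vice above 20 N).
It fails at once if the robot pushes on the vice or the clamped half with more than 20 N (contact force between any of the arm, the fingers and vice above 20 N).
It fails at once if another thing on the table is moved by more than 20 mm (distance of any of screwdriver, weight, spool, cone, saucer, chalk, dish, oil from where it was at the start of the episode above 0.02 m).
It also fails if it takes over 69 s, if anything falls off the work surface, if the arm or the gripper's body presses on something with over 40 N, if the wrist force passes 120 N, or if a joint passes its speed limit or range.

### The arm

A 6-joint arm with a two-finger parallel gripper is mounted at the origin on the work surface. World frame = base frame: x ahead of the robot, y to its left, z up, the work surface at z = 0. Lengths are in m, angles in rad, forces in N, time in s.
With the tool pointing down it reaches from about 0.35 to 0.975 m from the base axis. Payload 17.4 kg.
Tool frame: the origin (TCP) lies midway between the tips of the shut fingers; the grasp point (between the pads) lies ctrl.tcp_to_grasp behind it (ctrl.tcp_to_grasp is the distance from the TCP to the grasp point, in m); z points along the fingers, x is the direction in which the jaws open and shut, and the axes are right-handed (so a half turn about z gives the same grasp; the last joint's range is limited). The gripper opens to 85 mm and grips with 20 to 120 N. Pads are 22 mm wide; open, the fingers measure 114 mm over their backs; the gripper's body (76 mm by 85 mm) begins 54 mm behind the grasp point. The pads swing forward as they close: fully open they stand 13 mm farther back than shut.
Start: joints at [1.069, 0.116, 1.442, -0, 1.584, -0.038], TCP at [0.302, 0.604, 0.231] pointing down, gripper open.
Joint ranges: [-2.83, 2.83], [-0.83, 2.19], [0.07, 2.5], [-1.14, 4.28], [0.01, 3], [-2.97, 2.97]. Speed limits (rad/s): [1.89, 1.89, 2.22, 3.14, 3.14, 3.14].

### API

Orientations are given as a unit quaternion [w, x, y, z].
In Python, from workcell import ctrl gives the robot as it stands. The module is installed in compiled form; this text tells all that it offers.
- The arm moves only by the tool carry_out, never from a script. Its argument "motion" is a list that holds one entry, the list of rows, each a list of 7 numbers: the shift along the tool's x, y, z in mm, then the turn, a rotation vector about the tool's x, y, z in degrees, then the closure in counts, from 0 (fully open) to 255 (shut). A call has 1 to 8 rows; each row shifts and turns the pose as measured when the row begins, along the tool's axes as they then stand; what a row does not reach is not made up. A row lasts 1/8 s, in which the tool goes at most 62.5 mm and 10.7 degrees, less where a joint would pass 70% of its speed; a pose out of reach is approached as far as the arm can. A call is refused whole if a number of a shift passes 62.5 or a number of a turn 10.7, either way. A call with a gripper value outside its range is refused whole. The fingers move at their own pace and stop on an object; "squeeze" is the grip in N (left out, the last holds). Time passes only in rows, so rows that do not move let the fingers close. It gives the time, the measured TCP pose, the force and the opening at its end, in the units of the state.
- ctrl.sense(): the state, without advancing time (a new reading comes with each control period).
- ctrl.capture(name): name is "side" or "top"; returns a dict with "frame" (384x512x3 uint8, red, green, blue), "camera_matrix" (3x3 intrinsics, pixels), "cam_to_world" (4x4, takes a point from camera to world coordinates). Camera axes: x right, y down, z forward; pixel columns grow to the right and rows downward; lengths in m; the calibration is good to about 2 mm. A picture is of the moment at which its call begins. There is no depth.
- ctrl.finish_job(): hands the job in, once; it reports no verdict.
Trained networks look in a picture, given as the dict that the camera call returned (one of the last four; its "shot" number tells which), for a name from the list of things; names that differ only in an ending like _2 or _b are one class to them, and where a whole thing is asked for, a point or a joint stands for the part that bears it (a point fixed in the world has none). Each returns a list of dicts, best first, with "p" (0 to 1); they miss things now and then, are a little off and sometimes report something else, mostly with a low value. They report only what shows in the picture. A call takes as long as a camera call.
- ctrl.look_for(picture, thing): "position" ([column, row] in pixels, amid what is visible of it).
- ctrl.outline_of(picture, thing): "mask" (384x512 bool, what is visible of it) and "position" ([column, row] in pixels, amid what is visible of it).
- ctrl.spot_point(picture, thing): "position" ([column, row] in pixels: a listed point, or the origin of a listed thing).
The state is a dict: "clock": time; "q": joint angles; "qd": joint speeds; "joint_efforts": joint torques, N m; "position": TCP position; "ee_rot": TCP orientation; "ft_force": force on the tool from outside, world axes, zero at the start; "wrist_torque": the same for the moment, N m; "finger_gap": finger opening in m.
Only numpy, scipy, OpenCV 4.12 (cv2) and the standard library are available. Lean on these libraries where they do the work, as an engineer would, in place of code of your own. Each camera call takes 0.05 s, during which the arm holds its last target.

## Working session

There is one attempt and no reset: what is moved stays moved. The work goes in short steps, Python scripts to look and compute and a tool call to move; the robot and the scene stay as the last step left them, time stands still between calls to the robot, and variables do not carry over. Pictures are saved under pics/ and viewed, and the job is handed in when it is done.

Besides the shell and the picture viewer there is one more tool, called by a JSON object that holds its "fn" and its "kwargs", one argument or row to a line. carry_out: Moves the arm, as the interface text tells. Its arguments: {"type":"object","properties":{"motion":{"type":"array"},"squeeze":{"type":"number"}},"required":["motion"]}

```bash
mkdir -p pics; cat > h.py <<'E'
import numpy as np, cv2
from workcell import ctrl
from scipy.spatial.transform import Rotation as R
def cap(n,fn=None):
    p=ctrl.capture(n)
    if fn: cv2.imwrite('pics/'+fn,p['frame'][:,:,::-1])
    return p
def ray(p,uv):
    K=np.array(p['camera_matrix']);T=np.array(p['cam_to_world'])
    d=T[:3,:3]@np.linalg.solve(K,[uv[0],uv[1],1.]);return T[:3,3],d
def atz(p,uv,z):
    o,d=ray(p,uv);return o+d*(z-o[2])/d[2]
def proj(p,X):
    K=np.array(p['camera_matrix']);T=np.array(p['cam_to_world'])
    c=T[:3,:3].T@(np.array(X)-T[:3,3]);c=K@c;return c[:2]/c[2]
def tri(obs):
    A=np.zeros((3,3));b=np.zeros(3)
    for p,uv in obs:
        o,d=ray(p,uv);d=d/np.linalg.norm(d);M=np.eye(3)-np.outer(d,d);A+=M;b+=M@o
    return np.linalg.solve(A,b)
def st():
    s=ctrl.sense();q=np.array(s['ee_rot'])
    Rm=R.from_quat(q[[1,2,3,0]]).as_matrix()
    return s,np.array(s['position']),Rm
E
python3 - <<'E'
from h import *
np.set_printoptions(precision=4,suppress=True)
s,p,Rm=st();print(s,Rm,ctrl.tcp_to_grasp)
P={n:cap(n,n+'0.png') for n in('top','side')}
for n in P: print(n,P[n]['camera_matrix'],P[n]['cam_to_world'])
Z=dict(clamp=.052,jaw_edge=.0495,half_hole=.0055,half_grip=.0055,half_tip=.0055,half_bow=.0065)
for k,z in Z.items():
    o=[]
    for n in P:
        r=ctrl.spot_point(P[n],k)
        for c in r[:2]: print(k,n,round(c['p'],2),np.array(c['position']),atz(P[n],c['position'],z))
        if r:o.append((P[n],r[0]['position']))
    if len(o)==2:print('  tri',tri(o))
E
```

```text
{'clock': 0.0, 'q': array([ 1.0692,  0.1164,  1.4423, -0.    ,  1.584 , -0.0378]), 'qd': array([-0.0003,  0.0005,  0.0005,  0.0011,  0.0005, -0.0003]), 'joint_efforts': array([ -0.0031, -73.1979, -63.2503,  -0.0001,   0.006 ,  -0.0001]), 'position': array([0.3019, 0.6035, 0.2306]), 'ee_rot': array([ 0.0003,  0.8507,  0.5257, -0.0005]), 'ft_force': array([-0.8354,  0.8508, -0.1216]), 'wrist_torque': array([ 0.0243,  0.0136, -0.039 ]), 'finger_gap': 0.08564665719449083} [[ 0.4473  0.8944 -0.0005]
 [ 0.8944 -0.4473 -0.001 ]
 [-0.0011 -0.     -1.    ]] 0.0187
top [[468.3745   0.     259.1542]
 [  0.     468.3745 202.214 ]
 [  0.       0.       1.    ]] [[-0.0205 -0.9964  0.0828  0.491 ]
 [-0.9997  0.0192 -0.0164  0.0051]
 [ 0.0147 -0.0831 -0.9964  1.3041]
 [ 0.      0.      0.      1.    ]]
side [[439.4805   0.     253.8543]
 [  0.     439.4805 189.2401]
 [  0.       0.       1.    ]] [[ 0.998  -0.0285  0.0569  0.5023]
 [-0.0608 -0.6927  0.7187 -1.0627]
 [ 0.0189 -0.7207 -0.693   1.0962]
 [ 0.      0.      0.      1.    ]]
clamp top 0.75 [289.4 219.5] [ 0.547  -0.0954  0.052 ]
clamp side
[... 438 characters left out ...]
 0.2802 0.0055]
half_hole side 0.57 [229.8 155.8] [0.5099 0.2593 0.0055]
  tri [ 0.5366 -0.072   0.2915]
half_grip top 0.97 [155.2 233.6] [0.5175 0.2723 0.0055]
half_grip top 0.17 [161.3 218.1] [0.56   0.2554 0.0055]
half_grip side 0.88 [229.6 152.5] [0.5096 0.2796 0.0055]
  tri [0.5135 0.2707 0.0128]
half_tip top 0.9 [151.2 164.9] [0.7091 0.283  0.0055]
half_tip top 0.7 [154.9 234.3] [0.5156 0.2731 0.0055]
half_tip side 0.75 [281.1 153. ] [0.7113 0.2689 0.0055]
  tri [ 0.7128  0.2861 -0.0087]
half_bow top 0.81 [149.6 254.1] [0.4616 0.2875 0.0065]
half_bow side 0.67 [311.2 292.3] [ 0.7311 -0.3675  0.0065]
half_bow side 0.52 [218.4 149.1] [0.4659 0.3012 0.0065]
  tri [ 0.6811  0.3359 -0.8556]
```

```bash
python3 - <<'E'
import cv2
for n in('top','side'):
    a=cv2.imread(f'pics/{n}0.png'); cv2.imwrite(f'pics/{n}0b.png',cv2.resize(a,(800,600),interpolation=cv2.INTER_CUBIC))
E
```

```text
(no output)
```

View pics/top0b.png

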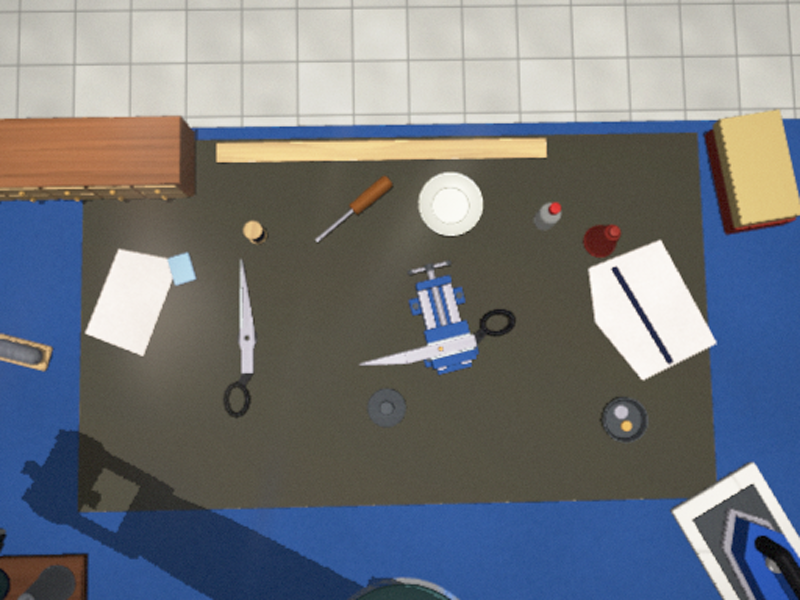

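View pics/side0b.png

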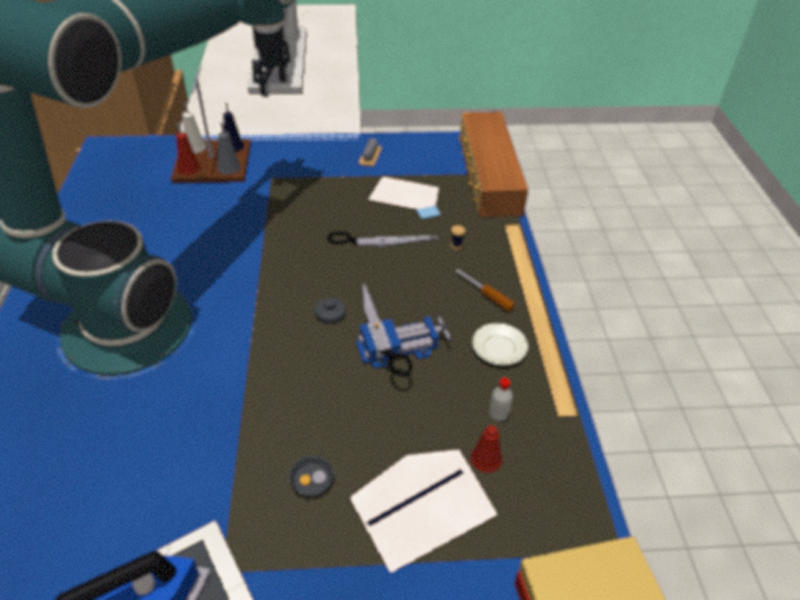

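The top view shows the loose half at top-image left, hole near (158,216) in 512-px coordinates. The vice is at about (283,222), with the clamped blade pointing left (world +y) and its bow to the right. I'll zoom in to measure both.

```bash
python3 - <<'E'
import cv2,numpy as np
a=cv2.imread('pics/top0.png'); b=cv2.imread('pics/side0.png')
def c(im,x,y,w,h,s): return cv2.resize(im[y:y+h,x:x+w],None,fx=s,fy=s,interpolation=cv2.INTER_CUBIC)
cv2.imwrite('pics/z1.png',np.hstack([c(a,130,160,60,115,5),c(a,220,160,100,115,5)]))
cv2.imwrite('pics/z2.png',np.vstack([c(b,200,135,100,30,7),c(b,215,170,100,80,5)[:, :700] if 0 else cv2.copyMakeBorder(c(b,215,170,100,80,5),0,0,0,200,0)]))
E
```

```text
(no output)
```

View pics/z1.png

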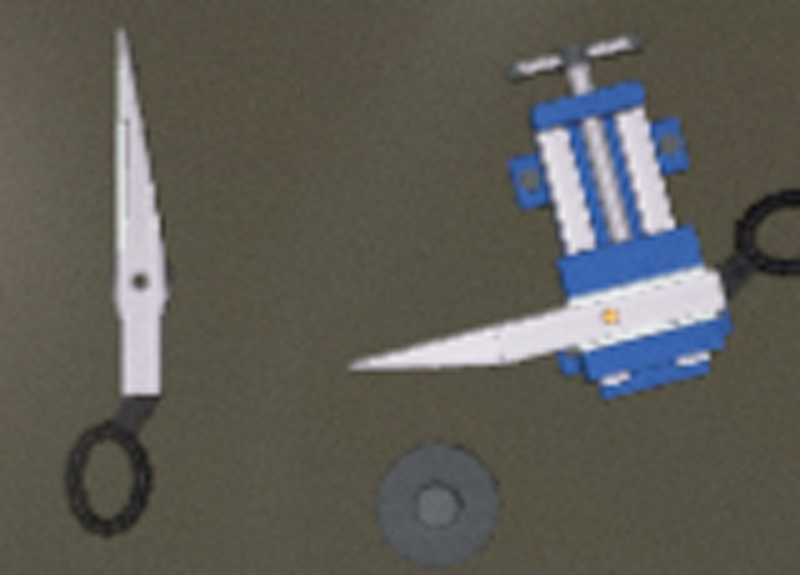

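View pics/z2.png

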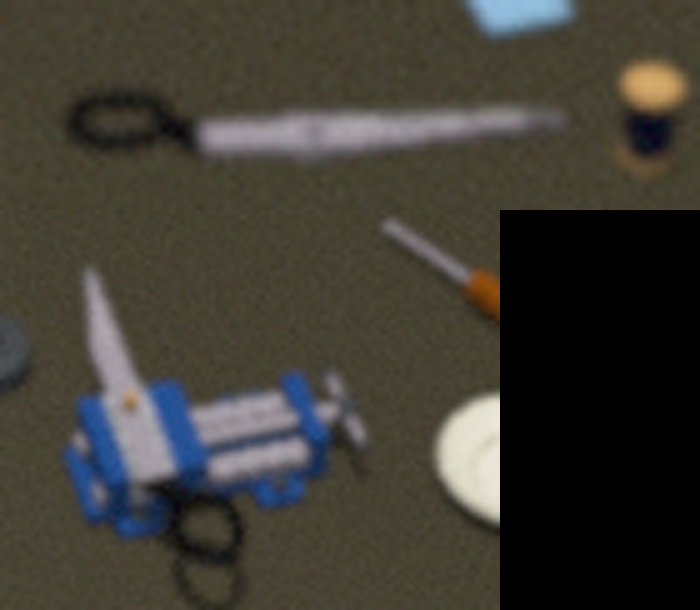

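```bash
cat > m.py <<'E'
from h import *
def orange(p,box):
    x,y,w,h=box;im=p['frame'][y:y+h,x:x+w].astype(float)
    W=np.clip(im[:,:,0]-im[:,:,2]-40,0,None);g=np.mgrid[y:y+h,x:x+w]
    return np.array([(g[1]*W).sum(),(g[0]*W).sum()])/W.sum(),W.sum(),W.max()
def dark(p,c,r=3,thr=None):
    x,y=int(c[0])-r,int(c[1])-r;im=p['frame'][y:y+2*r+1,x:x+2*r+1].astype(float).mean(2)
    t=np.median(im)-25 if thr is None else thr
    W=np.clip(t-im,0,None);g=np.mgrid[y:y+2*r+1,x:x+2*r+1]
    return np.array([(g[1]*W).sum(),(g[0]*W).sum()])/W.sum(),im
E
python3 - <<'E'
from m import *
np.set_printoptions(precision=4,suppress=True,linewidth=160)
P={n:cap(n) for n in('top','side')}
print('studtop',o:=orange(P['top'],(270,212,22,22)))
print('studside',o2:=orange(P['side'],(233,200,16,20)))
print('tri stud',tri([(P['top'],o[0]),(P['side'],o2[0])]),'atz',atz(P['top'],o[0],.064),atz(P['side'],o2[0],.062))
h,im=dark(P['top'],(157,216));print(h,'\n',im.astype(int),atz(P['top'],h,.009))
h2,im=dark(P['side'],(245,153),2);print(h2,'\n',im.astype(int),atz(P['side'],h2,.009))
# white masks
def mid(p,box,z,axis):
    x,y,w,h=box;im=p['frame'][y:y+h,x:x+w].astype(float).min(2);out=[]
    W=np.clip(im-100,0,60)
    g=np.mgrid[y:y+h,x:x+w]
    if axis==0: # per row centroid col
        for i in range(h): out.append([(g[1][i]*W[i]).sum()/W[i].sum(),y+i,W[i].sum()/60])
    else:
        for i in range(w): out.append([x+i,(g[0][:,i]*W[:,i]).sum()/W[:,i].sum(),W[:,i].sum()/60])
    return np.array(out)
m=mid(P['top'],(150,222,16,15),.009,0);print(m)
X=np.array([atz(P['top'],c[:2],.009) for c in m]);print(np.polyfit(X[:,0],X[:,1],1),X[0],X[-1])
for n in P:
  for k in('half_tip','half_bow','half_grip','half_hole'):
    for c in ctrl.spot_point(P[n],k)[:2]: print(n,k,c['p'],np.array(c['position']))
E
```

```text
studtop (array([281.6093, 222.7104]), np.float64(366.0), np.float64(87.0))
studside (array([240.5357, 207.4643]), np.float64(84.0), np.float64(26.0))
tri stud [ 0.5386 -0.0737  0.062 ] atz [ 0.5384 -0.0736  0.064 ] [ 0.5388 -0.0737  0.062 ]
[157.4938 215.8117] 
 [[208 206 205 203 203 206 213]
 [206 206 191 168 162 189 212]
 [209 200 158  90  92 155 209]
 [211 193 138  68  81 140 202]
 [210 202 167 117 119 167 205]
 [210 208 203 187 186 209 211]
 [206 206 210 208 208 208 210]] [0.5663 0.2651 0.009 ]
[244.875 151.   ] 
 [[115 113 111 115 117]
 [148 138 143 147 150]
 [147 138 138 152 161]
 [149 134 136 148 160]
 [140 128 131 137 138]] [0.5696 0.2823 0.009 ]
[[157.6604 222.       8.8833]
 [157.5    223.       8.    ]
 [157.6364 224.       7.7   ]
 [157.6443 225.       7.6833]
 [157.6443 226.       7.6833]
 [157.6364 227.       7.7   ]
 [157.6285 228.       7.7167]
 [157.6443 229.       7.6833]
 [157.6601 230.       7.65  ]
 [157.6207 231.       7.7333]
 [157.6207 232.       7.7333]
 [157.6364 233.       7.7   ]
 [157.6207 234.       7.7333]
 [157.6285 235.       7.7167]
 [157.6364 236.       7.7   ]]
[-0.001   0.2654] [0.5492 0.2647 0.009 ] [0.5107 0.2649 0.009 ]
top half_bow 0.62 [150.1 255.1]
top half_grip 0.96 [154.5 232.5]
top half_hole 0.89 [155.6 216.1]
side half_tip 0.68 [280.3 148.5]
side half_bow 0.51 [220.5 152.3]
side half_bow 0.36 [307.7 185.9]
side half_grip 0.88 [231.7 154. ]
side half_grip 0.22 [317.5 226.6]
```

```bash
cat >> m.py <<'E'
def go(x,y,z,yaw=None):
    s,p,Rm=st();d=Rm.T@(np.array([x,y,z])-p)*1000
    cy=np.degrees(np.arctan2(Rm[1,0],Rm[0,0]))
    print('t',round(s['clock'],2),'pos',p.round(4),'yaw',cy.round(2),'tilt',np.degrees(Rm[:2,2]).round(2),'F',np.array(s['ft_force']).round(2),'T',np.array(s['wrist_torque']).round(2),'gap',round(s['finger_gap'],4))
    print(' tool delta mm',d.round(1),'' if yaw is None else 'tool-z turn %.2f'%(-(yaw-cy)))
E
python3 - <<'E'
from m import *
np.set_printoptions(precision=4,suppress=True,linewidth=160)
p=cap('top')
print('tip',atz(p,(154.0,165.7),.006),'hole',atz(p,(157.49,215.81),.009))
im=p['frame'].astype(int)
# clamped half: white pixels in vice area, columns across shank
for nm in range(1):
    mn=im.min(2);out=[]
    for c in range(285,305):
        rows=np.arange(212,236);w=np.clip(mn[rows,c]-110,0,60);out.append([c,(rows*w).sum()/w.sum(),w.sum()/60])
    out=np.array(out);print(out)
for k in ('clamp','jaw_edge','vice'):
    print(k,[(c['p'],c['position']) for c in ctrl.spot_point(p,k)[:1]])
m=ctrl.outline_of(p,'vice');cv2.imwrite('pics/vm.png',m[0]['mask']*255)
go(.516,.265,.10,90)
E
```

```text
tip [0.7067 0.2751 0.006 ] hole [0.5663 0.2652 0.009 ]
[[285.     223.0736  12.    ]
 [286.     221.815   11.35  ]
 [287.     221.4286  11.55  ]
 [288.     221.      11.    ]
 [289.     221.      11.    ]
 [290.     220.8493  11.2833]
 [291.     220.4519  11.4333]
 [292.     220.      11.    ]
 [293.     220.      11.    ]
 [294.     219.858   11.2667]
 [295.     219.6734  11.4833]
 [296.     220.5676  12.5667]
 [297.     220.685   12.7   ]
 [298.     220.7186  13.15  ]
 [299.     219.623   12.2   ]
 [300.     219.6016  12.2167]
 [301.     219.8817  11.2667]
 [302.     218.5685   9.85  ]
 [303.     218.2419   7.7167]
 [304.     219.5378   3.75  ]]
clamp []
jaw_edge [(0.66, [286.0, 229.6])]
vice [(0.85, [288.2, 222.1])]
t 1.45 pos [0.302  0.6037 0.2313] yaw 63.43 tilt [-0.  0.] F [ 1.44 -0.02 -0.03] T [ 0.02 -0.03 -0.01] gap 0.0856
 tool delta mm [-207.2  342.9  131.3] tool-z turn -26.57[ WARN:0@1.258] global loadsave.cpp:1063 imwrite_ Unsupported depth image for selected encoder is fallbacked to CV_8U.
```

{"fn": "carry_out", "kwargs": {
  "motion": [
    [[0, 0, 0, 0, 0, -9, 0], [0, 0, 0, 0, 0, -9, 0], [0, 0, 0, 0, 0, -8.5, 0], [-48, 30, 18, 0, 0, 0, 0], [-48, 30, 18, 0, 0, 0, 0], [-48, 30, 18, 0, 0, 0, 0], [-48, 30, 18, 0, 0, 0, 0], [-48, 30, 18, 0, 0, 0, 0]]
  ]
}}

```text
clock: 2.45
position: [0.4579, 0.3624, 0.1399]
ee_rot: [-0.0, 0.7, 0.714, 0.002]
ft_force: [1.1, 1.2, -0.3]
finger_gap: 0.0853
```

```bash
python3 -c "
from m import *
go(.516,.265,.05,90)"
```

```text
t 2.45 pos [0.4579 0.3624 0.1399] yaw 91.16 tilt [0.12 0.16] F [ 1.11  1.21 -0.35] T [ 0.02 -0.02 -0.01] gap 0.0853
 tool delta mm [-98.8  55.9  89.8] tool-z turn 1.16
```

{"fn": "carry_out", "kwargs": {
  "motion": [
    [[-40, 25, 30, 0, 0, 1.2, 0], [-40, 25, 30, 0, 0, 0, 0], [-18, 6, 25, 0, 0, 0, 0], [0, 0, 0, 0, 0, 0, 0]]
  ]
}}

```text
clock: 2.95
position: [0.5175, 0.2584, 0.0519]
ee_rot: [-0.0, 0.709, 0.705, 0.002]
ft_force: [0.1, 0.1, 0.8]
finger_gap: 0.0849
```

```bash
python3 -c "
from m import *
go(.516,.265,.002,90)"
```

```text
t 2.95 pos [0.5175 0.2584 0.0519] yaw 89.65 tilt [0.12 0.16] F [0.07 0.08 0.82] T [ 0.07 -0.02 -0.02] gap 0.0849
 tool delta mm [ 6.5 -1.7 49.9] tool-z turn -0.35
```

{"fn": "carry_out", "kwargs": {
  "motion": [
    [[6.5, -1.7, 20, 0.12, -0.16, -0.35, 100], [0, 0, 15, 0, 0, 0, 120], [0, 0, 10, 0, 0, 0, 120], [0, 0, 3, 0, 0, 0, 120], [0, 0, 0, 0, 0, 0, 120]]
  ],
  "squeeze": 40
}}

```text
clock: 3.58
position: [0.5157, 0.2684, 0.0029]
ee_rot: [0.0, 0.706, 0.708, 0.001]
ft_force: [1.0, -0.3, 0.5]
finger_gap: 0.0452
```

```bash
python3 -c "
from m import *
go(.516,.265,.002,90)"
```

```text
t 3.58 pos [0.5157 0.2684 0.0029] yaw 90.19 tilt [0.12 0.07] F [ 1.   -0.27  0.55] T [-0.03 -0.04 -0.04] gap 0.0452
 tool delta mm [-3.4  0.2  0.9] tool-z turn 0.19
```

{"fn": "carry_out", "kwargs": {
  "motion": [
    [[-3.4, 0.2, 0.5, 0, -0.1, 0.2, 120], [0, 0, 0, 0, 0, 0, 140], [0, 0, 0, 0, 0, 0, 170], [0, 0, 0, 0, 0, 0, 200], [0, 0, 0, 0, 0, 0, 225], [0, 0, 0, 0, 0, 0, 255], [0, 0, 0, 0, 0, 0, 255]]
  ],
  "squeeze": 40
}}

```text
clock: 4.45
position: [0.5167, 0.2649, 0.0039]
ee_rot: [0.001, 0.707, 0.707, 0.001]
ft_force: [-0.5, 0.5, -0.0]
finger_gap: 0.0185
```

```bash
python3 -c "
from m import *
go(.516,.265,.002,90)"
```

```text
t 4.45 pos [0.5167 0.2649 0.0039] yaw 89.96 tilt [0.23 0.01] F [-0.5   0.54 -0.03] T [-0.    0.07 -0.02] gap 0.0185
 tool delta mm [ 0.1 -0.7  1.9] tool-z turn -0.04
```

{"fn": "carry_out", "kwargs": {
  "motion": [
    [[0, 0, -3, 0, 0, 0, 255], [0, 0, -10, 0, 0, 0, 255], [0, 0, -20, 0, 0, 0, 255], [0, 0, -30, 0, 0, 0, 255], [0, 0, -25, 0, 0, 0, 255], [0, 0, 0, 0, 0, 0, 255]]
  ],
  "squeeze": 50
}}

```text
clock: 5.2
position: [0.5163, 0.2649, 0.0989]
ee_rot: [0.002, 0.707, 0.707, 0.002]
ft_force: [-0.3, 0.1, -3.1]
finger_gap: 0.0177
```

```bash
python3 -c "
from m import *
import cv2
go(.49,-.084,.10,102)
a=cap('top')['frame'];b=cap('side')['frame']
cv2.imwrite('pics/l1.png',np.hstack([cv2.resize(a[150:280,110:210],None,fx=4,fy=4),cv2.resize(b[100:230,200:300],None,fx=4,fy=4)])[:,:,::-1])"
```

```text
t 5.2 pos [0.5163 0.2649 0.0989] yaw 89.96 tilt [0.29 0.04] F [-0.25  0.12 -3.14] T [-0.05  0.12 -0.03] gap 0.0177
 tool delta mm [-348.9  -26.    -1.5] tool-z turn -12.04
```

View pics/l1.png

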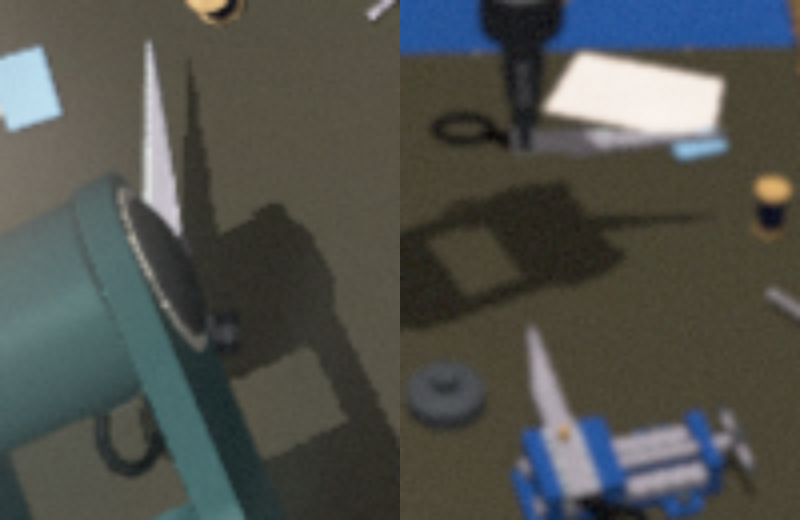

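```bash
python3 -c "
from m import *
a=cap('top');b=cap('side')
T=tri([(a,(147.1,160)),(b,(279.9,131.8))]);print('tip',T)
B=tri([(a,(110+129/4-.4,150+438/4-.4)),(b,(200+69/4-.4,100+128/4-.4))]);print('bow',B)
"
```

```text
tip [0.7029085  0.27186686 0.10648878]
bow [0.4576113  0.28615455 0.10284689]
```

{"fn": "carry_out", "kwargs": {
  "motion": [
    [[-10, -1, 0, 0, 0, 0, 255], [-25, -2, 0, 0, 0, 0, 255], [-40, -3, 0, 0, 0, 0, 255], [-45, -4, 0, 0, 0, 0, 255], [-45, -4, 0, 0, 0, 0, 255], [-45, -4, 0, 0, 0, 0, 255], [-40, -3, 0, 0, 0, 0, 255], [-25, -2, 0, 0, 0, 0, 255]]
  ]
}}

```text
clock: 6.4
position: [0.4868, -0.0216, 0.0892]
ee_rot: [-0.002, 0.706, 0.708, -0.005]
ft_force: [0.8, 1.6, -2.9]
finger_gap: 0.018
```

```bash
python3 -c "
from m import *
go(.490,-.084,.10,102)"
```

```text
t 6.4 pos [ 0.4868 -0.0216  0.0892] yaw 90.11 tilt [-0.52 -0.27] F [ 0.75  1.64 -2.89] T [-0.01  0.08 -0.02] gap 0.018
 tool delta mm [-62.4   3.  -10.5] tool-z turn -11.89
```

{"fn": "carry_out", "kwargs": {
  "motion": [
    [[-15, 1, -4, 0, 0, -4, 255], [-20, 1, -4, 0, 0, -4, 255], [-15, 4, -2, 0, 0, -4, 255], [0, 0, 0, -0.5, 0.2, 0, 255], [0, 0, 0, 0, 0, 0, 255]]
  ]
}}

```text
clock: 7.02
position: [0.4931, -0.0755, 0.0962]
ee_rot: [-0.003, 0.629, 0.778, -0.001]
ft_force: [0.5, -0.2, -3.2]
finger_gap: 0.0178
```

```bash
python3 -c "
from m import *
go(.4901,-.084,.09,102)
a=cap('top')['frame'];b=cap('side')['frame']
cv2.imwrite('pics/l2.png',np.hstack([cv2.resize(a[140:280,220:320],None,fx=4,fy=4),cv2.resize(b[140:280,200:300],None,fx=4,fy=4,interpolation=cv2.INTER_CUBIC)])[:,:,::-1])"
```

```text
t 7.03 pos [ 0.4931 -0.0755  0.0962] yaw 102.12 tilt [-0.35  0.07] F [ 0.5  -0.19 -3.25] T [-0.08  0.13 -0.03] gap 0.0178
 tool delta mm [-7.7 -4.7  6.2] tool-z turn 0.12
```

View pics/l2.png

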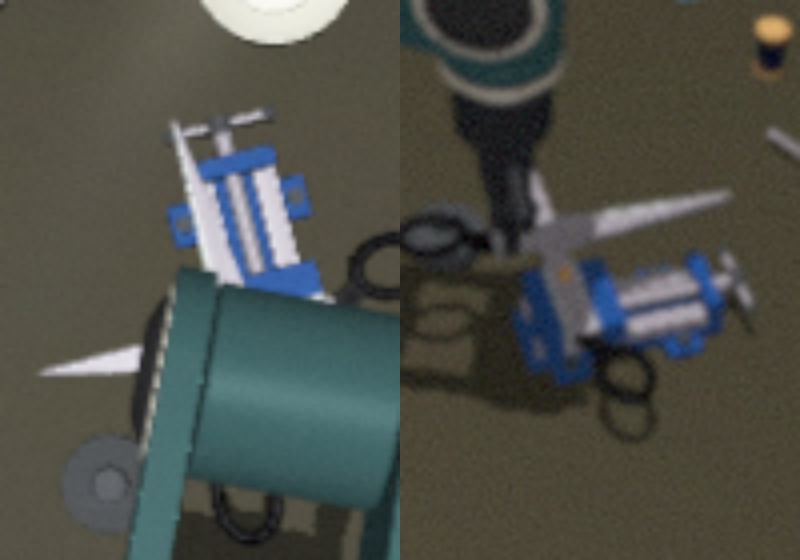

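{"fn": "carry_out", "kwargs": {
  "motion": [
    [[-4, -2.5, 8, 0, 0, 0, 255], [-3.7, -2.2, 8, 0, 0, 0, 255], [0, 0, 6, -0.3, 0, 0, 255], [0, 0, 0, 0, 0, 0, 255]]
  ]
}}

```text
clock: 7.62
position: [0.4894, -0.0836, 0.0721]
ee_rot: [-0.001, 0.628, 0.778, 0.0]
ft_force: [-0.3, 0.2, -2.3]
finger_gap: 0.018
```

```bash
python3 -c "
from m import *
go(.4901,-.084,.07,102)
a=cap('top')['frame'];b=cap('side')['frame']
cv2.imwrite('pics/l3.png',np.hstack([cv2.resize(a[150:225,240:300],None,fx=6,fy=6),cv2.resize(b[175:250,220:285],None,fx=6,fy=6,interpolation=cv2.INTER_CUBIC)])[:,:,::-1])"
```

```text
t 7.62 pos [ 0.4894 -0.0836  0.0721] yaw 102.18 tilt [-0.09  0.14] F [-0.3   0.23 -2.29] T [ 0.04  0.05 -0.03] gap 0.018
 tool delta mm [-0.6  0.6  2.1] tool-z turn 0.18
```

View pics/l3.png

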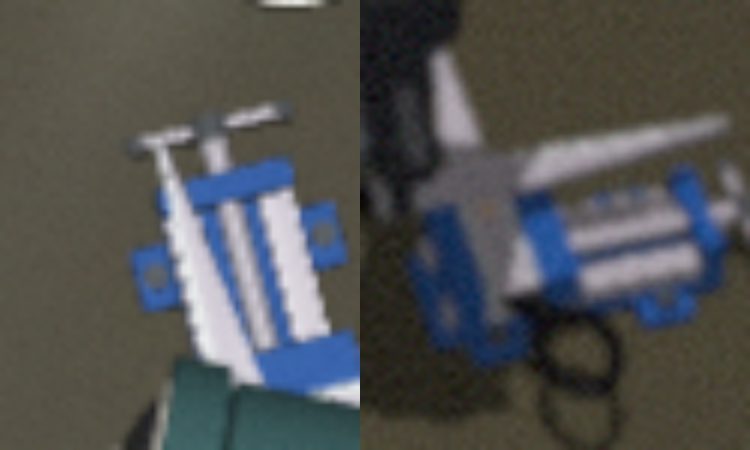

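{"fn": "carry_out", "kwargs": {
  "motion": [
    [[-0.6, 0.6, 2, 0, 0, 0.2, 255], [0, 0, 1, 0, 0, 0, 255], [0, 0, 1, 0, 0, 0, 255], [0, 0, 0, 0, 0, 0, 255]]
  ]
}}

```text
clock: 8.22
position: [0.4909, -0.084, 0.0691]
ee_rot: [-0.001, 0.629, 0.777, 0.001]
ft_force: [1.0, 0.1, -2.0]
finger_gap: 0.0181
```

```bash
python3 -c "
from m import *
go(.4901,-.084,.067,102)"
```

```text
t 8.22 pos [ 0.4909 -0.084   0.0691] yaw 101.98 tilt [0.01 0.11] F [ 0.96  0.07 -2.03] T [-0.03  0.11  0.04] gap 0.0181
 tool delta mm [ 0.2 -0.8  2.1] tool-z turn -0.02
```

{"fn": "carry_out", "kwargs": {
  "motion": [
    [[0.2, -0.8, 1, 0, 0, 0, 255], [0, 0, 0.7, 0, 0, 0, 255], [0, 0, 0.7, 0, 0, 0, 255], [0, 0, 0.7, 0, 0, 0, 255]]
  ]
}}

```text
clock: 8.72
position: [0.4901, -0.084, 0.0659]
ee_rot: [-0.001, 0.629, 0.777, 0.001]
ft_force: [0.3, 0.7, -1.8]
finger_gap: 0.018
```

```bash
python3 -c "
from m import *
go(.4901,-.084,.065,102)"
```

```text
t 8.72 pos [ 0.4901 -0.084   0.0659] yaw 101.99 tilt [0.02 0.11] F [ 0.27  0.66 -1.84] T [-0.05  0.12  0.03] gap 0.018
 tool delta mm [-0.   0.   0.9] tool-z turn -0.01
```

Now exactly at the target xy. Lowering in small steps.

{"fn": "carry_out", "kwargs": {
  "motion": [
    [[0, 0, 0.5, 0, 0, 0, 255], [0, 0, 0.5, 0, 0, 0, 255]]
  ]
}}

```text
clock: 8.98
position: [0.4901, -0.084, 0.0649]
ee_rot: [-0.0, 0.629, 0.777, 0.001]
ft_force: [0.2, -0.4, -1.6]
finger_gap: 0.0182
```

```bash
python3 -c "
from m import *
go(.4901,-.084,.065,102)"
```

```text
t 8.97 pos [ 0.4901 -0.084   0.0649] yaw 101.98 tilt [0.03 0.11] F [ 0.2  -0.41 -1.57] T [-0.06  0.05 -0.02] gap 0.0182
 tool delta mm [ 0.  -0.  -0.1] tool-z turn -0.02
```

{"fn": "carry_out", "kwargs": {
  "motion": [
    [[0, 0, 0.5, 0, 0, 0, 255], [0, 0, 0.5, 0, 0, 0, 255]]
  ]
}}

```text
clock: 9.22
position: [0.4901, -0.0842, 0.0639]
ee_rot: [-0.0, 0.629, 0.777, 0.001]
ft_force: [-0.6, -1.5, -2.0]
finger_gap: 0.018
```

```bash
python3 -c "
from m import *
go(.4901,-.084,.065,102)"
```

```text
t 9.22 pos [ 0.4901 -0.0842  0.0639] yaw 101.98 tilt [0.02 0.09] F [-0.62 -1.49 -1.99] T [-0.32  0.33 -0.04] gap 0.018
 tool delta mm [ 0.2  0.  -1.1] tool-z turn -0.02
```

{"fn": "carry_out", "kwargs": {
  "motion": [
    [[-0.4, -0.3, 0, 0, 0, 0, 255], [0, 0, 0.3, 0, 0, 0, 255]]
  ]
}}

```text
clock: 9.48
position: [0.4899, -0.0846, 0.0635]
ee_rot: [-0.0, 0.629, 0.777, 0.001]
ft_force: [0.4, 0.2, -3.1]
finger_gap: 0.0177
```

```bash
python3 -c "
from m import *
go(.4901,-.084,.065,102)"
```

```text
t 9.47 pos [ 0.4899 -0.0846  0.0635] yaw 101.98 tilt [0.02 0.1 ] F [ 0.37  0.22 -3.06] T [-0.04  0.12  0.  ] gap 0.0177
 tool delta mm [ 0.5  0.4 -1.5] tool-z turn -0.02
```

Lateral force vanished. Continuing down.

{"fn": "carry_out", "kwargs": {
  "motion": [
    [[0, 0, 0.5, 0, 0, 0, 255], [0, 0, 0.5, 0, 0, 0, 255]]
  ]
}}

```text
clock: 9.72
position: [0.4899, -0.0845, 0.0624]
ee_rot: [-0.0, 0.629, 0.777, 0.001]
ft_force: [0.0, -0.7, -4.1]
finger_gap: 0.0179
```

```bash
python3 -c "
from m import *
go(.4899,-.0846,.065,102)"
```

```text
t 9.72 pos [ 0.4899 -0.0845  0.0624] yaw 101.98 tilt [0.02 0.11] F [ 0.02 -0.67 -4.14] T [-0.08  0.05 -0.01] gap 0.0179
 tool delta mm [-0.1 -0.  -2.6] tool-z turn -0.02
```

{"fn": "carry_out", "kwargs": {
  "motion": [
    [[0, 0, 0.6, 0, 0, 0, 255], [0, 0, 0.6, 0, 0, 0, 255]]
  ]
}}

```text
clock: 9.98
position: [0.4899, -0.0845, 0.0611]
ee_rot: [-0.0, 0.629, 0.777, 0.001]
ft_force: [-0.4, -0.2, -2.5]
finger_gap: 0.0184
```

```bash
python3 -c "
from m import *
go(.4899,-.0846,.065,102)"
```

```text
t 9.97 pos [ 0.4899 -0.0845  0.0611] yaw 101.98 tilt [0.02 0.11] F [-0.36 -0.15 -2.54] T [-0.08  0.06  0.02] gap 0.0184
 tool delta mm [-0.1 -0.  -3.9] tool-z turn -0.02
```

{"fn": "carry_out", "kwargs": {
  "motion": [
    [[0, 0, 0.7, 0, 0, 0, 255], [0, 0, 0.7, 0, 0, 0, 255], [0, 0, 0.7, 0, 0, 0, 255]]
  ]
}}

```text
clock: 10.35
position: [0.4899, -0.0845, 0.0588]
ee_rot: [-0.0, 0.629, 0.777, 0.001]
ft_force: [0.4, 0.2, -2.4]
finger_gap: 0.0179
```

```bash
python3 -c "
from m import *
go(.4899,-.0846,.065,102)
b=cap('side')['frame']
cv2.imwrite('pics/l4.png',cv2.resize(b[175:250,220:285],None,fx=8,fy=8,interpolation=cv2.INTER_CUBIC)[:,:,::-1])"
```

```text
t 10.35 pos [ 0.4899 -0.0845  0.0588] yaw 101.98 tilt [0.02 0.11] F [ 0.43  0.24 -2.35] T [-0.06  0.1  -0.03] gap 0.0179
 tool delta mm [-0.1 -0.  -6.2] tool-z turn -0.02
```

View pics/l4.png

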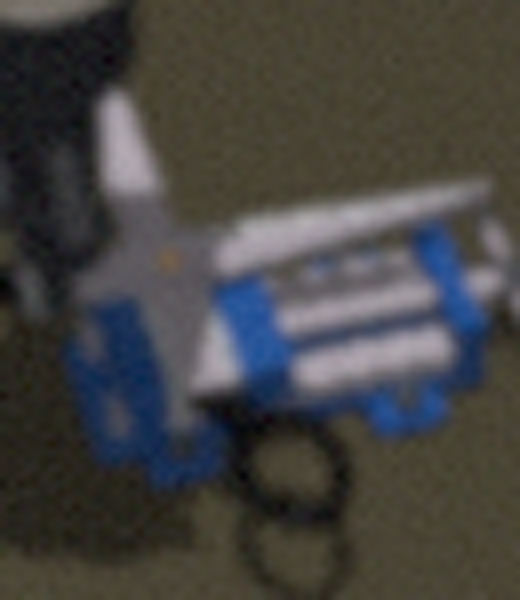

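The stud now shows through the boss at px (240.5, 206.8), so the hole is over it. Continuing down to home.

{"fn": "carry_out", "kwargs": {
  "motion": [
    [[0, 0, 0.7, 0, 0, 0, 255], [0, 0, 0.7, 0, 0, 0, 255], [0, 0, 0.7, 0, 0, 0, 255]]
  ]
}}

```text
clock: 10.78
position: [0.4899, -0.0845, 0.0566]
ee_rot: [-0.0, 0.629, 0.777, 0.001]
ft_force: [-0.6, 0.7, -2.3]
finger_gap: 0.0178
```

```bash
python3 -c "
from m import *
go(.4899,-.0846,.065,102)"
```

```text
t 10.78 pos [ 0.4899 -0.0845  0.0566] yaw 101.99 tilt [0.02 0.11] F [-0.56  0.65 -2.29] T [-0.05  0.09 -0.01] gap 0.0178
 tool delta mm [-0.1  0.  -8.4] tool-z turn -0.01
```

{"fn": "carry_out", "kwargs": {
  "motion": [
    [[0, 0, 0.7, 0, 0, 0, 255], [0, 0, 0.6, 0, 0, 0, 255], [0, 0, 0.4, 0, 0, 0, 255]]
  ]
}}

```text
clock: 11.15
position: [0.4899, -0.0845, 0.0547]
ee_rot: [-0.0, 0.629, 0.777, 0.001]
ft_force: [-0.2, -0.2, -1.3]
finger_gap: 0.0179
```

```bash
python3 -c "
from m import *
go(.4899,-.0846,.065,102)"
```

```text
t 11.15 pos [ 0.4899 -0.0845  0.0547] yaw 101.98 tilt [0.02 0.11] F [-0.23 -0.21 -1.33] T [-0.07  0.14 -0.05] gap 0.0179
 tool delta mm [ -0.1   0.  -10.3] tool-z turn -0.02
```

{"fn": "carry_out", "kwargs": {
  "motion": [
    [[0, 0, 0.4, 0, 0, 0, 255], [0, 0, 0.4, 0, 0, 0, 255]]
  ]
}}

```text
clock: 11.4
position: [0.4899, -0.0845, 0.0541]
ee_rot: [-0.0, 0.629, 0.777, 0.001]
ft_force: [-1.8, -1.5, 0.1]
finger_gap: 0.0178
```

```bash
python3 -c "
from m import *
go(.4899,-.0846,.065,102)"
```

```text
t 11.4 pos [ 0.4899 -0.0845  0.0541] yaw 101.98 tilt [0.02 0.11] F [-1.78 -1.51  0.12] T [-0.05  0.24 -0.03] gap 0.0178
 tool delta mm [ -0.1  -0.  -10.9] tool-z turn -0.02
```

{"fn": "carry_out", "kwargs": {
  "motion": [
    [[0, 0, 0, 0, 0, 0, 215], [0, 0, 0, 0, 0, 0, 190], [0, 0, 0, 0, 0, 0, 160], [0, 0, 0, 0, 0, 0, 140], [0, 0, 0, 0, 0, 0, 140]]
  ]
}}

```text
clock: 12.02
position: [0.4904, -0.0845, 0.0546]
ee_rot: [0.0, 0.629, 0.777, 0.001]
ft_force: [0.6, 0.0, -0.6]
finger_gap: 0.0383
```

```bash
python3 -c "
from m import *
go(.4899,-.0846,.065,102)
a=cap('top')['frame'];b=cap('side')['frame']
cv2.imwrite('pics/l5.png',np.hstack([cv2.resize(a[150:225,230:295],None,fx=6,fy=6),cv2.resize(b[175:250,220:285],None,fx=6,fy=6,interpolation=cv2.INTER_CUBIC)])[:,:,::-1])"
```

```text
t 12.03 pos [ 0.4904 -0.0845  0.0546] yaw 101.98 tilt [0.09 0.1 ] F [ 0.6   0.01 -0.55] T [ 0.04 -0.01  0.01] gap 0.0383
 tool delta mm [  0.   -0.4 -10.4] tool-z turn -0.02
```

View pics/l5.png

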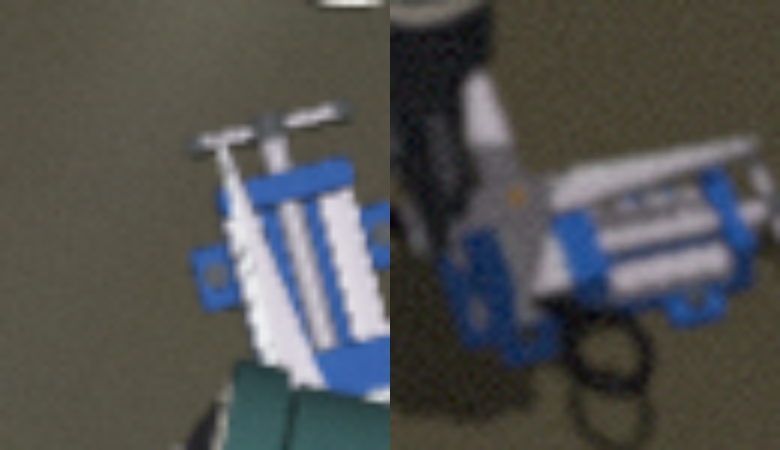

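{"fn": "carry_out", "kwargs": {
  "motion": [
    [[0, 0, -5, 0, 0, 0, 140], [0, 0, -15, 0, 0, 0, 140], [0, 0, -20, 0, 0, 0, 140], [0, 0, 0, 0, 0, 0, 255], [30, 0, 0, 0, 0, 0, 255], [8, 0, 0, 0, 0, 0, 255], [0, 0, 0, 0, 0, 0, 255]]
  ]
}}

```text
clock: 13.0
position: [0.4825, -0.0471, 0.0977]
ee_rot: [0.001, 0.629, 0.777, 0.001]
ft_force: [-0.3, 0.6, -0.7]
finger_gap: -0.0002
```

```bash
python3 -c "
from m import *
go(.4899,-.0846,.065,102)
print(ctrl.sense()['q'].round(2))
a=cap('top')['frame'];b=cap('side')['frame']
cv2.imwrite('pics/l6.png',np.hstack([cv2.resize(a[150:285,230:325],None,fx=4,fy=4),cv2.resize(b[140:275,200:300],None,fx=4,fy=4,interpolation=cv2.INTER_CUBIC)])[:,:,::-1])"
```

```text
t 13.0 pos [ 0.4825 -0.0471  0.0977] yaw 101.98 tilt [0.17 0.07] F [-0.29  0.6  -0.72] T [0.01 0.03 0.04] gap -0.0002
 tool delta mm [-38.3  -0.6  32.7] tool-z turn -0.02
[-0.15 -0.24  2.    0.    1.38 -1.93]
```

View pics/l6.png

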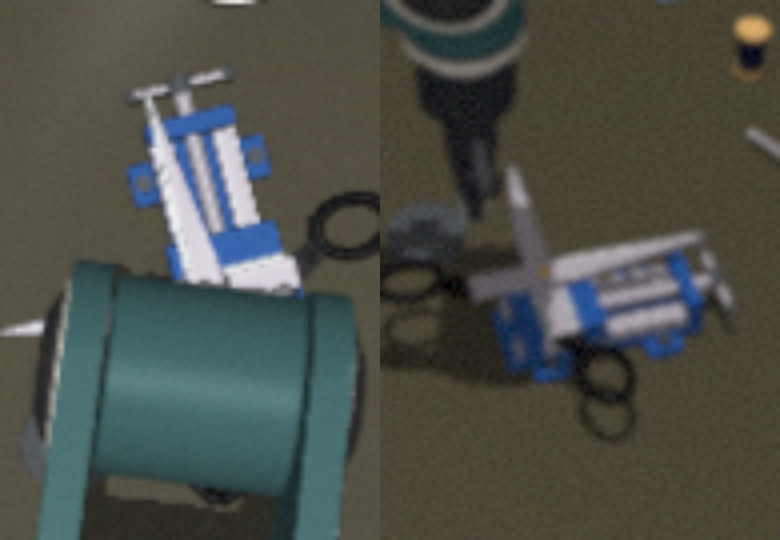

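{"fn": "carry_out", "kwargs": {
  "motion": [
    [[0, 0, 0, 0, 0, 10, 255], [0, 0, 0, 0, 0, 10.5, 255], [0, 0, 0, 0, 0, 10.5, 255], [0, 0, 0, 0, 0, 10.5, 255], [0, 0, 0, 0, 0, 10.5, 255], [0, 0, 0, 0, 0, 10.5, 255], [0, 0, 0, 0, 0, 10.5, 255], [0, 0, 0, 0, 0, 10.5, 255]]
  ]
}}

```text
clock: 14.1
position: [0.4832, -0.0526, 0.0962]
ee_rot: [-0.0, 0.99, 0.143, 0.0]
ft_force: [-0.0, -0.5, 0.3]
finger_gap: -0.0002
```

```bash
cat >> m.py <<'E'
STUD=np.array([.5384,-.0742])
def push(th,off,z,r=50):
    "th: half yaw deg; off: half-frame y of pusher centre mm"
    t=np.radians(th);v=np.array([-r,off])/1000
    w=STUD+np.array([np.cos(t)*v[0]-np.sin(t)*v[1],np.sin(t)*v[0]+np.cos(t)*v[1]])
    print('target',w.round(4));go(w[0],w[1],z,th)
    s,p,Rm=st();d=p[:2]-STUD
    print(' now at radius %.1f, angle of pusher line %.1f'%(np.hypot(*d)*1000,np.degrees(np.arctan2(-d[1],-d[0]))))
E
python3 -c "
from m import *
push(12,36,.0545)"
```

```text
target [ 0.482  -0.0494]
t 14.1 pos [ 0.4832 -0.0526  0.0962] yaw 16.41 tilt [0.02 0.03] F [-0.02 -0.46  0.32] T [ 0.04 -0.01 -0.  ] gap -0.0002
 tool delta mm [-0.2 -3.4 41.7] tool-z turn 4.41
 now at radius 59.3, angle of pusher line -21.3
```

{"fn": "carry_out", "kwargs": {
  "motion": [
    [[0, -3.4, 0, 0, 0, 4.4, 255], [0, 0, 15, 0, 0, 0, 255], [0, 0, 15, 0, 0, 0, 255], [0, 0, 6, 0, 0, 0, 255], [0, 0, 0, 0, 0, 0, 255]]
  ]
}}

```text
clock: 14.72
position: [0.4818, -0.0511, 0.056]
ee_rot: [-0.0, 0.995, 0.104, -0.001]
ft_force: [-0.0, -0.6, -0.2]
finger_gap: -0.0001
```

```bash
python3 -c "
from m import *
push(12,30,.0548)"
```

```text
target [ 0.4833 -0.0553]
t 14.72 pos [ 0.4818 -0.0511  0.056 ] yaw 11.9 tilt [-0.12  0.03] F [-0.04 -0.57 -0.18] T [ 0.05 -0.01  0.02] gap -0.0001
 tool delta mm [0.6 4.3 1.2] tool-z turn -0.10
 now at radius 61.2, angle of pusher line -22.2
```

{"fn": "carry_out", "kwargs": {
  "motion": [
    [[0.6, 4, 0.8, 0, 0, 0, 255], [0, 3, 0, 0, 0, 0, 255], [0, 2, 0, 0, 0, 0, 255]]
  ]
}}

```text
clock: 15.1
position: [0.4848, -0.0605, 0.0559]
ee_rot: [-0.0, 0.995, 0.104, -0.0]
ft_force: [0.2, -0.3, -0.6]
finger_gap: -0.0002
```

```bash
python3 -c "
from m import *
push(12,21,.0550)
b=cap('side')['frame']
cv2.imwrite('pics/l7.png',cv2.resize(b[140:275,200:300],None,fx=4,fy=4,interpolation=cv2.INTER_CUBIC)[:,:,::-1])"
```

```text
target [ 0.4851 -0.0641]
t 15.1 pos [ 0.4848 -0.0605  0.0559] yaw 11.95 tilt [-0.06  0.01] F [ 0.25 -0.26 -0.61] T [ 0.03 -0.01 -0.03] gap -0.0002
 tool delta mm [-0.5  3.5  0.9] tool-z turn -0.05
 now at radius 55.3, angle of pusher line -14.4
```

View pics/l7.png

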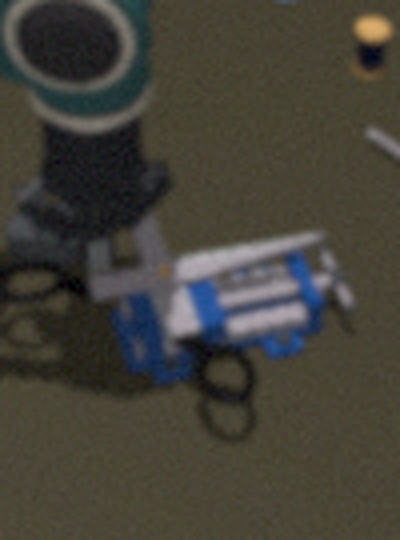

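{"fn": "carry_out", "kwargs": {
  "motion": [
    [[-0.3, 2, 0.9, 0, 0, 0, 255], [0, 1.5, 0, 0, 0, 0, 255], [-1, 2.6, 0, 0, 0, -3, 255], [-1, 2.6, 0, 0, 0, -3, 255]]
  ]
}}

```text
clock: 15.65
position: [0.4847, -0.07, 0.0552]
ee_rot: [-0.0, 0.988, 0.157, -0.0]
ft_force: [-0.3, -0.7, 0.0]
finger_gap: -0.0001
```

```bash
python3 -c "
from m import *
push(18,21,.0550)"
```

```text
target [ 0.4844 -0.0697]
t 15.65 pos [ 0.4847 -0.07    0.0552] yaw 18.11 tilt [-0.03  0.01] F [-0.33 -0.75  0.01] T [ 0.03  0.04 -0.02] gap -0.0001
 tool delta mm [-0.2 -0.4  0.2] tool-z turn 0.11
 now at radius 53.9, angle of pusher line -4.5
```

{"fn": "carry_out", "kwargs": {
  "motion": [
    [[-1.4, 3.5, 0, 0, 0, -4, 255], [-1.4, 3.5, 0, 0, 0, -4, 255], [-1.4, 3.5, 0, 0, 0, -4, 255], [-1.4, 3.5, 0, 0, 0, -4, 255], [-1.4, 3.5, 0, 0, 0, -4, 255]]
  ]
}}

```text
clock: 16.27
position: [0.4862, -0.0892, 0.0553]
ee_rot: [-0.0, 0.943, 0.332, -0.0]
ft_force: [0.2, 0.1, 0.4]
finger_gap: -0.0004
```

```bash
python3 -c "
from m import *
push(38,21,.0550)
a=cap('top')['frame'];b=cap('side')['frame']
cv2.imwrite('pics/l8.png',np.hstack([cv2.resize(a[150:285,220:325],None,fx=4,fy=4),cv2.resize(b[140:275,200:300],None,fx=4,fy=4,interpolation=cv2.INTER_CUBIC)])[:,:,::-1])"
```

```text
target [ 0.4861 -0.0884]
t 16.27 pos [ 0.4862 -0.0892  0.0553] yaw 38.79 tilt [-0.02  0.03] F [0.25 0.1  0.37] T [0.09 0.03 0.03] gap -0.0004
 tool delta mm [ 0.4 -0.7  0.3] tool-z turn 0.79
 now at radius 54.3, angle of pusher line 16.1
```

View pics/l8.png

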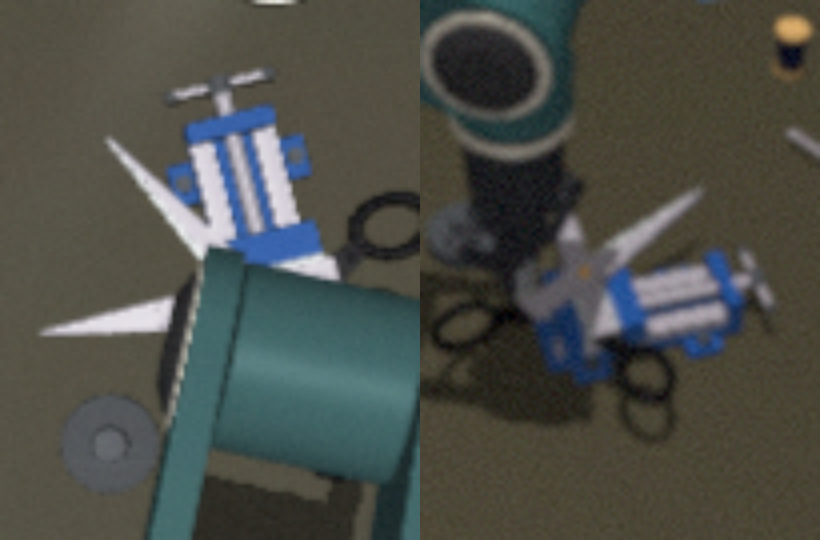

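The half swings round with the pusher, blade tip now upper left at crop (110,140), and forces are near zero. Continuing.

{"fn": "carry_out", "kwargs": {
  "motion": [
    [[-1.4, 3.4, 0, 0, 0, -4, 255], [-1.4, 3.4, 0, 0, 0, -4, 255], [-1.4, 3.4, 0, 0, 0, -4, 255], [-1.4, 3.4, 0, 0, 0, -4, 255], [-1.4, 3.4, 0, 0, 0, -4, 255]]
  ]
}}

```text
clock: 17.0
position: [0.4937, -0.1058, 0.0552]
ee_rot: [-0.0, 0.871, 0.49, -0.0]
ft_force: [-0.4, 0.4, 0.5]
finger_gap: -0.0001
```

```bash
python3 -c "
from m import *
push(58,21,.0550)"
```

```text
target [ 0.4941 -0.1055]
t 17.0 pos [ 0.4937 -0.1058  0.0552] yaw 58.74 tilt [-0.03  0.05] F [-0.37  0.37  0.49] T [ 0.05 -0.05 -0.05] gap -0.0001
 tool delta mm [0.4 0.2 0.2] tool-z turn 0.74
 now at radius 54.7, angle of pusher line 35.2
```

{"fn": "carry_out", "kwargs": {
  "motion": [
    [[-1.2, 3.5, 0, 0, 0, -4, 255], [-1.3, 3.5, 0, 0, 0, -4, 255], [-1.3, 3.5, 0, 0, 0, -4, 255], [-1.3, 3.5, 0, 0, 0, -4, 255], [-1.3, 3.5, 0, 0, 0, -4, 255], [-1.3, 3.5, 0, 0, 0, -4, 255]]
  ]
}}

```text
clock: 17.75
position: [0.5105, -0.1203, 0.0551]
ee_rot: [-0.001, 0.75, 0.662, -0.0]
ft_force: [0.1, 0.7, -0.4]
finger_gap: 0.0002
```

```bash
python3 -c "
from m import *
push(82,21,.0550)
a=cap('top')['frame'];b=cap('side')['frame']
cv2.imwrite('pics/l9.png',np.hstack([cv2.resize(a[150:285,220:325],None,fx=4,fy=4),cv2.resize(b[140:275,200:300],None,fx=4,fy=4,interpolation=cv2.INTER_CUBIC)])[:,:,::-1])"
```

```text
target [ 0.5106 -0.1208]
t 17.75 pos [ 0.5105 -0.1203  0.0551] yaw 82.85 tilt [-0.09  0.05] F [ 0.06  0.74 -0.38] T [-0.07  0.09 -0.01] gap 0.0002
 tool delta mm [-0.4  0.2  0.1] tool-z turn 0.85
 now at radius 53.9, angle of pusher line 58.8
```

View pics/l9.png

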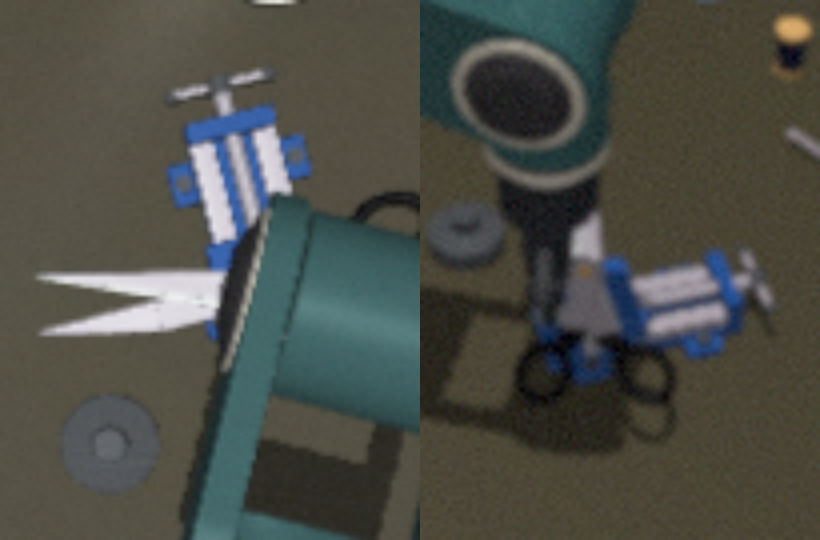

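{"fn": "carry_out", "kwargs": {
  "motion": [
    [[-1.2, 3, 0, 0, 0, -3.3, 255], [-1.1, 2.6, 0, 0, 0, -3, 255], [-1.1, 2.6, 0, 0, 0, -3, 255]]
  ]
}}

```text
clock: 18.23
position: [0.5181, -0.124, 0.055]
ee_rot: [-0.001, 0.696, 0.718, -0.0]
ft_force: [-1.0, -1.0, 0.6]
finger_gap: 0.0001
```

```bash
python3 -c "
from m import *
push(92,21,.0550)"
```

```text
target [ 0.5192 -0.1249]
t 18.23 pos [ 0.5181 -0.124   0.055 ] yaw 91.81 tilt [-0.12  0.06] F [-0.96 -1.02  0.64] T [-0.08  0.14 -0.  ] gap 0.0001
 tool delta mm [-0.9  1.  -0. ] tool-z turn -0.19
 now at radius 53.8, angle of pusher line 67.8
```

{"fn": "carry_out", "kwargs": {
  "motion": [
    [[-1.2, 2.2, 0, 0, 0, -2, 255], [-0.6, 1.7, 0, 0, 0, -2, 255]]
  ]
}}

```text
clock: 18.48
position: [0.522, -0.1255, 0.0549]
ee_rot: [-0.001, 0.671, 0.742, -0.0]
ft_force: [-0.8, -0.3, -0.5]
finger_gap: 0.0001
```

```bash
python3 -c "
from m import *
push(97,21,.0550)
a=cap('top')['frame'];b=cap('side')['frame']
cv2.imwrite('pics/l10.png',np.hstack([cv2.resize(a[190:250,220:285],None,fx=6,fy=6),cv2.resize(b[175:245,220:275],None,fx=6,fy=6,interpolation=cv2.INTER_CUBIC)[:360]])[:,:,::-1])"
```

```text
target [ 0.5236 -0.1264]
t 18.48 pos [ 0.522  -0.1255  0.0549] yaw 95.77 tilt [-0.13  0.06] F [-0.78 -0.31 -0.48] T [-0.14  0.14  0.03] gap 0.0001
 tool delta mm [-1.   1.5 -0.1] tool-z turn -1.23
 now at radius 53.8, angle of pusher line 72.3
```

View pics/l10.png

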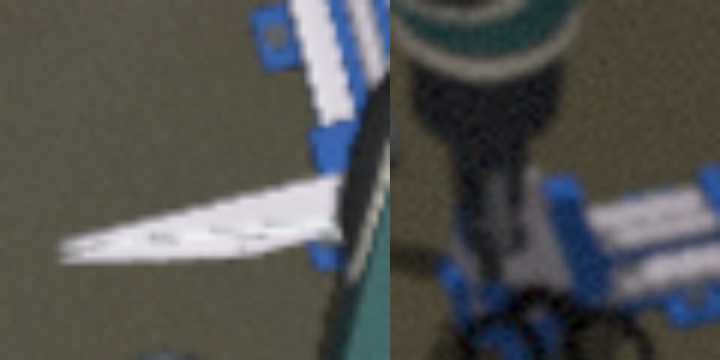

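{"fn": "carry_out", "kwargs": {
  "motion": [
    [[-0.9, 1.7, 0, 0, 0, -1.5, 255], [-0.4, 0.9, 0, 0, 0, -1, 255]]
  ]
}}

```text
clock: 18.82
position: [0.5249, -0.1265, 0.0549]
ee_rot: [-0.001, 0.654, 0.757, -0.0]
ft_force: [-0.8, -0.5, 0.6]
finger_gap: -0.0003
```

```bash
python3 -c "
from m import *
push(99,21,.0550)"
```

```text
target [ 0.5255 -0.1269]
t 18.82 pos [ 0.5249 -0.1265  0.0549] yaw 98.35 tilt [-0.13  0.07] F [-0.83 -0.48  0.58] T [-0.01  0.12  0.01] gap -0.0003
 tool delta mm [-0.5  0.5 -0.1] tool-z turn -0.65
 now at radius 54.0, angle of pusher line 75.5
```

{"fn": "carry_out", "kwargs": {
  "motion": [
    [[-0.5, 0.9, 0, 0, 0, -1, 255], [-0.3, 0.7, 0, 0, 0, -0.7, 255]]
  ]
}}

```text
clock: 19.08
position: [0.5267, -0.127, 0.0549]
ee_rot: [-0.001, 0.642, 0.767, -0.0]
ft_force: [-0.4, -0.1, 1.1]
finger_gap: -0.0003
```

```bash
python3 -c "
from m import *
push(101,21,.0550)"
```

```text
target [ 0.5273 -0.1273]
t 19.07 pos [ 0.5267 -0.127   0.0549] yaw 100.16 tilt [-0.14  0.07] F [-0.37 -0.11  1.14] T [0.06 0.19 0.04] gap -0.0003
 tool delta mm [-0.4  0.6 -0.1] tool-z turn -0.84
 now at radius 54.1, angle of pusher line 77.5
```

{"fn": "carry_out", "kwargs": {
  "motion": [
    [[-0.4, 0.9, 0, 0, 0, -0.8, 255], [-0.2, 0.5, 0, 0, 0, -0.5, 255]]
  ]
}}

```text
clock: 19.32
position: [0.5282, -0.1274, 0.0549]
ee_rot: [-0.001, 0.632, 0.775, -0.0]
ft_force: [-0.8, -0.2, 0.7]
finger_gap: -0.0002
```

```bash
python3 -c "
from m import *
push(102,21,.0550)
a=cap('top')['frame'];b=cap('side')['frame']
cv2.imwrite('pics/l11.png',np.hstack([cv2.resize(a[190:250,220:285],None,fx=6,fy=6),cv2.resize(b[175:245,220:275],None,fx=6,fy=6,interpolation=cv2.INTER_CUBIC)[:360]])[:,:,::-1])"
```

```text
target [ 0.5283 -0.1275]
t 19.32 pos [ 0.5282 -0.1274  0.0549] yaw 101.55 tilt [-0.14  0.07] F [-0.76 -0.17  0.72] T [0.06 0.14 0.02] gap -0.0002
 tool delta mm [-0.1  0.  -0.1] tool-z turn -0.45
 now at radius 54.1, angle of pusher line 79.2
```

View pics/l11.png

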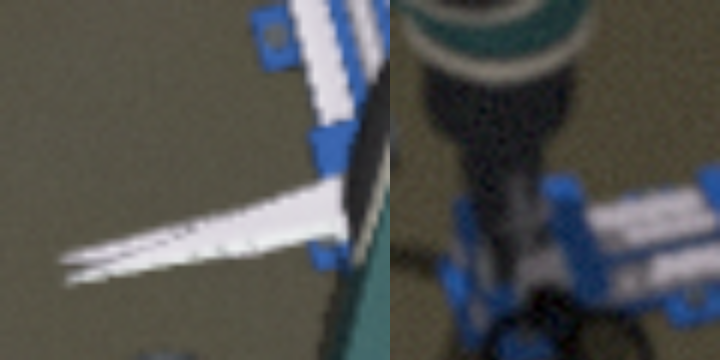

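```bash
python3 -c "
from m import *
p=cap('top')
f=p['frame'][190:250,220:285].astype(int)
t=atz(p,(230-.4,233.2),.050);t2=atz(p,(220+70/6-.4,190+283/6-.4),.0555)
for n,q in(('clamped',t),('loose',t2)):
  d=q[:2]-STUD;print(n,q,np.hypot(*d),np.degrees(np.arctan2(d[1],d[0])))
print(np.degrees(np.arctan2(9.5,140)))
"
```

```text
clamped [0.51367954 0.06515234 0.05      ] 0.1415280043929928 100.05935615598489
loose [0.50403575 0.06060998 0.0555    ] 0.13912092286198413 104.3006446064173
3.881976887726215
```

{"fn": "carry_out", "kwargs": {
  "motion": [
    [[-0.3, 0.9, 0, 0, 0, -0.9, 255], [-0.3, 0.8, 0, 0, 0, -0.7, 255]]
  ]
}}

```text
clock: 19.73
position: [0.5299, -0.1276, 0.0548]
ee_rot: [-0.001, 0.621, 0.784, -0.0]
ft_force: [-5.1, -0.0, 1.8]
finger_gap: -0.0002
```

```bash
python3 -c "
from m import *
push(103.5,21,.0550)"
```

```text
target [ 0.5297 -0.1277]
t 19.73 pos [ 0.5299 -0.1276  0.0548] yaw 103.2 tilt [-0.16  0.07] F [-5.07 -0.05  1.85] T [-0.04  0.7  -0.05] gap -0.0002
 tool delta mm [-0.  -0.3 -0.2] tool-z turn -0.30
 now at radius 54.1, angle of pusher line 81.0
```

{"fn": "carry_out", "kwargs": {
  "motion": [
    [[0, 0.3, 0, 0, 0, 0, 255]]
  ]
}}

```text
clock: 19.85
position: [0.53, -0.1276, 0.0548]
ee_rot: [-0.002, 0.621, 0.784, -0.001]
ft_force: [-4.6, -0.7, 3.2]
finger_gap: 0.0003
```

```bash
python3 -c "
from m import *
push(103.5,21,.0550)
a=cap('top')['frame'];b=cap('side')['frame']
cv2.imwrite('pics/l12.png',np.hstack([cv2.resize(a[190:250,220:285],None,fx=6,fy=6),cv2.resize(b[175:245,220:275],None,fx=6,fy=6,interpolation=cv2.INTER_CUBIC)[:360]])[:,:,::-1])"
```

```text
target [ 0.5297 -0.1277]
t 19.85 pos [ 0.53   -0.1276  0.0548] yaw 103.22 tilt [-0.2   0.07] F [-4.58 -0.68  3.2 ] T [-0.12  0.83  0.05] gap 0.0003
 tool delta mm [-0.  -0.4 -0.2] tool-z turn -0.28
 now at radius 54.1, angle of pusher line 81.1
```

View pics/l12.png

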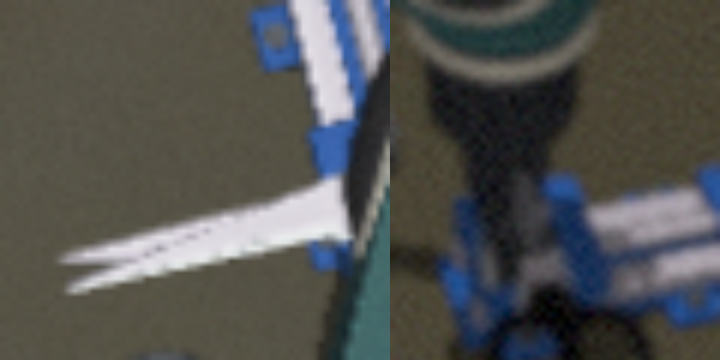

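{"fn": "carry_out", "kwargs": {
  "motion": [
    [[-0.1, 0.7, 0, 0, 0, -0.4, 255]]
  ]
}}

```text
clock: 20.08
position: [0.5303, -0.1276, 0.0547]
ee_rot: [-0.002, 0.618, 0.786, -0.001]
ft_force: [-8.7, -1.9, 4.6]
finger_gap: 0.0004
```

```bash
python3 -c "
from m import *
push(104,21,.0550)"
```

```text
target [ 0.5301 -0.1278]
t 20.07 pos [ 0.5303 -0.1276  0.0547] yaw 103.6 tilt [-0.26  0.06] F [-8.72 -1.94  4.58] T [-0.26  1.4  -0.06] gap 0.0004
 tool delta mm [-0.1 -0.2 -0.3] tool-z turn -0.40
 now at radius 54.0, angle of pusher line 81.4
```

Force rose steeply, which suggests the rubber stop is met. I'll back off, retract and look.

{"fn": "carry_out", "kwargs": {
  "motion": [
    [[0, -2, 0, 0, 0, 0, 255], [0, -6, 0, 0, 0, 0, 255], [0, -5, -5, 0, 0, 0, 255], [0, 0, -30, 0, 0, 0, 255], [0, -20, -50, 0, 0, 0, 255], [0, -50, -30, 0, 0, 0, 255], [0, -50, 0, 0, 0, 0, 255]]
  ]
}}

```text
clock: 20.95
position: [0.3987, -0.1592, 0.1748]
ee_rot: [-0.002, 0.618, 0.786, -0.001]
ft_force: [-0.1, -0.4, -0.3]
finger_gap: -0.0001
```

```bash
python3 -c "
from m import *
go(.35,-.3,.2)"
```

```text
t 20.95 pos [ 0.3987 -0.1592  0.1748] yaw 103.7 tilt [-0.19  0.04] F [-0.14 -0.38 -0.31] T [-0.08  0.03  0.07] gap -0.0001
 tool delta mm [-125.2  -80.7  -25.1]
```

{"fn": "carry_out", "kwargs": {
  "motion": [
    [[-50, -10, -10, 0, 0, 0, 255], [-55, -10, 0, 0, 0, 0, 255], [-55, 0, 0, 0, 0, 0, 255], [0, 0, 0, 0, 0, 0, 255]]
  ]
}}

```text
clock: 21.45
position: [0.4135, -0.3243, 0.1896]
ee_rot: [0.003, 0.618, 0.786, -0.0]
ft_force: [-0.1, -0.0, -0.2]
finger_gap: 0.0001
```

```bash
python3 -c "
from m import *
go(.35,-.3,.2)
a=cap('top','top9.png')['frame'];b=cap('side','side9.png')['frame']
cv2.imwrite('pics/l13.png',np.hstack([cv2.resize(a[180:260,220:330],None,fx=4,fy=4,interpolation=cv2.INTER_CUBIC),cv2.resize(b[175:255,220:305],None,fx=4,fy=4,interpolation=cv2.INTER_CUBIC)])[:,:,::-1])"
```

```text
t 21.45 pos [ 0.4135 -0.3243  0.1896] yaw 103.62 tilt [ 0.28 -0.27] F [-0.13 -0.04 -0.25] T [-0.06  0.    0.03] gap 0.0001
 tool delta mm [ 38.5 -55.9 -10.8]
```

View pics/l13.png

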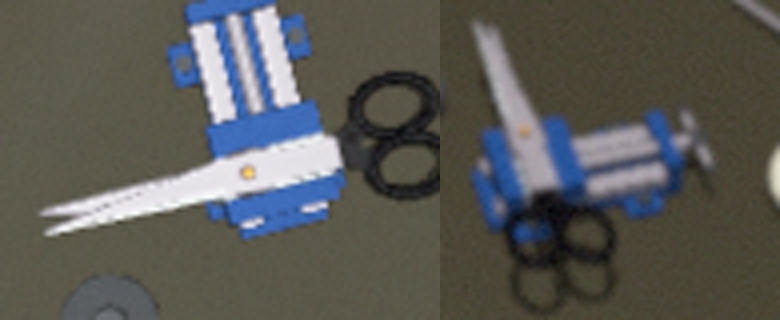

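```bash
python3 -c "
from m import *
p=cap('top')
for f in('top0','top9'):
    im=cv2.imread(f'pics/{f}.png')[:,:,2].astype(float)
    for lo,hi,nm in((200,222,'upper'),(216,240,'lower')):
        o=[]
        for c in range(277,298):
            if nm=='lower' and False: pass
            col=im[lo:hi,c]
            # crossing of 130
            idx=np.arange(lo,hi)
            ctr=222.7-.24*(c-281.6)
            if nm=='upper':
                k=[i for i in range(len(col)-1) if col[i]<130<=col[i+1] and idx[i]<ctr-1]
                if not k: continue
                i=k[-1]
            else:
                k=[i for i in range(len(col)-1) if col[i]>=130>col[i+1] and idx[i]>ctr+1]
                if not k: continue
                i=k[0]
            o.append((c,idx[i]+(130-col[i])/(col[i+1]-col[i])))
        o=np.array(o)
        a,b=np.polyfit(o[:,0],o[:,1],1);r=o[:,1]-a*o[:,0]-b
        g=abs(r)<.6;a,b=np.polyfit(o[g,0],o[g,1],1);r=(o[:,1]-a*o[:,0]-b)[g]
        A=atz(p,(277,a*277+b),.056);B=atz(p,(298,a*298+b),.056);d=A-B
        print(f,nm,len(o),g.sum(),'slope',a.round(4),'rms',r.std().round(3),'yaw',np.degrees(np.arctan2(d[1],d[0])).round(2),'row@285',(a*285+b).round(2))
o=orange(p,(270,212,22,22));print('stud',o[0],atz(p,o[0],.064))
t2=atz(p,(220+45/4-.4,180+234/4-.4),.0555);d=t2[:2]-atz(p,o[0],.064)[:2];print('loose tip',t2,np.hypot(*d),np.degrees(np.arctan2(d[1],d[0]))-3.88)
t2=atz(p,(220+41/4-.4,180+212/4-.4),.050);d=t2[:2]-atz(p,o[0],.064)[:2];print('clamped tip',t2,np.hypot(*d),np.degrees(np.arctan2(d[1],d[0]))+3.88)
"
```

```text
top0 upper 21 21 slope -0.2511 rms 0.069 yaw 102.95 row@285 216.27
top0 lower 21 21 slope -0.2583 rms 0.076 yaw 103.29 row@285 227.68
top9 upper 21 21 slope -0.2639 rms 0.149 yaw 103.64 row@285 216.3
top9 lower 21 20 slope -0.2169 rms 0.216 yaw 101.05 row@285 227.38
stud [281.58173077 222.73317308] [ 0.53831575 -0.07350976  0.064     ]
loose tip [0.50052682 0.06177032 0.0555    ] 0.14045890344476086 101.72709306717606
clamped tip [0.51526472 0.06446116 0.05      ] 0.13988325129308687 103.3649004933457
```

```bash
python3 -c "
from m import *
im=cv2.imread('pics/top9.png')
cv2.imwrite('pics/bow.png',cv2.resize(im[190:240,295:345],None,fx=12,fy=12,interpolation=cv2.INTER_CUBIC))"
```

```text
(no output)
```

View pics/bow.png

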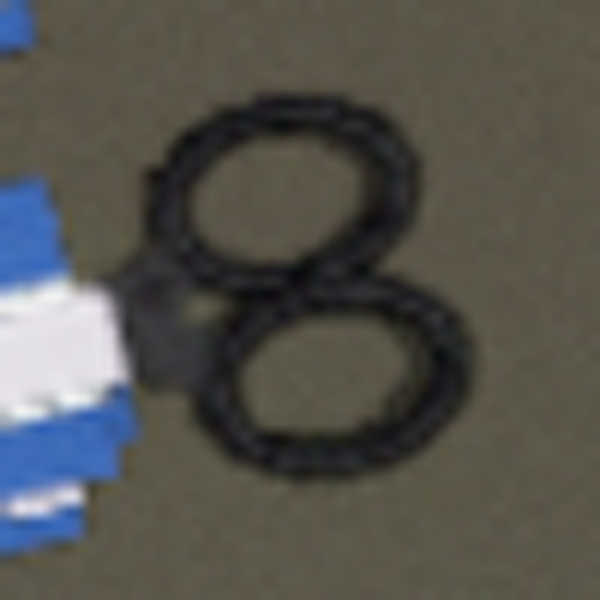

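```bash
python3 -c "
from m import *
p=cap('top')
S=np.array([.5384,-.0737])
a0=np.degrees(np.arctan2(20,-108))
for n,uv,z,s in(('clamped',(318.3,205.8),.0485,-1),('loose',(322.5,221.0),.0565,1)):
  d=atz(p,uv,z)[:2]-S;print(n,np.hypot(*d),(np.degrees(np.arctan2(d[1],d[0]))-s*a0)%360)
"
```

```text
clamped 0.11010124162808613 103.1368936775059
loose 0.10972966695661313 101.87722047198986
```

```bash
python3 -c "
from m import *
go(.35,-.3,.2)
print(ctrl.finish_job())"
```

```text
t 21.65 pos [ 0.4137 -0.3209  0.1901] yaw 103.81 tilt [ 0.32 -0.28] F [-0.07  0.81 -0.8 ] T [ 0.03 -0.02  0.04] gap 0.0
 tool delta mm [ 35.4 -56.8 -10.3] 
the job is handed in; nothing more can be done
None
```

The shears are back together and handed in at about 21.7 s. The loose half is home on the stud and swung closed, and the arm is clear of everything. No verdict was reported.

- **Putting it on:** I lowered the half onto the stud crossed about 90° open. A side force of about 1.5 N on the chamfer called for one nudge of about 0.4 mm. It then dropped fully down: the tool stopped within 0.2 mm of the expected seated height, with the half's weight taken by the clamped half. I then let go and lifted away.
- **Closing:** I pushed the shank round with the shut fingers. Force stayed near zero until the end, then rose to about 10 N over the last fraction of a millimetre. I took that as the rubber stop and backed off.
- **Last checks:** In the final pictures the stud shows through the boss and the blade tips lie together. The tip and bow positions put the loose half about 1.3 to 1.6° short of parallel; the limit is 3.4°. The two shank edges disagreed with each other (103.6° and 101.1°, against about 103.2° for the clamped half), so that angle is uncertain by about 1°. I did not push harder to remove the last degree.
- **Not measured:** I did not check the half's level in the final pictures, and I did not compare the other things' positions with where they started. I planned the moves to keep clear of them.

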